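# Key in the nut runner, then counter-hold the hidden bolt head

## Robot

A 6-joint arm with a two-finger parallel gripper is mounted at the origin on a cart in front of the work surface, level with it; the furniture and walls round the work are solid. World frame = base frame: x ahead of the robot, y to its left, z up, the work surface at z = 0. Lengths are in mm, angles in rad, forces in N, time in s.
With the tool pointing down it reaches from about 400 to 925 mm from the base axis. Payload 3.4 kg.
Tool frame: the origin (TCP) lies on the centre line of the jaws, within the pads' length; the fingertips stand 19 mm ahead of it and the grasp point (between the pads) is the TCP (nose_length is the distance from the TCP to the fingertips, in mm); z points along the fingers, y is the line along which they close (so a half turn about z gives the same grasp; the last joint's range is limited). The gripper opens to 85 mm and grips with 20 to 120 N. Pads are 22 mm wide; open, the fingers measure 114 mm over their backs; the gripper's body (76 mm by 85 mm) begins 54 mm behind the grasp point. The pads swing forward as they close: fully open they stand 13 mm farther back than shut.
Start: joints at [-1.302, 0.307, 1.506, -0, 1.328, -0.073], TCP at [193.249, -541.559, 250.305] pointing down, gripper open.
Joint ranges: [-3.12, 3.12], [-1.05, 2.28], [0.14, 2.33], [-1.42, 4.57], [0.1, 2.73], [-2.68, 2.68]. Speed limits (rad/s): [2.57, 2.57, 3.14, 3.14, 3.14, 3.14].

## Interface

Orientations are given as a unit quaternion [x, y, z, w].
In Python, from plant import * gives the robot as it stands. The module is installed in compiled form; this text tells all that it offers.
- The arm moves only by the shell command python3 -m inch 'ROWS'. ROWS is JSON, a list of rows, each an object of numbers: "tx", "ty", "tz": the shift along the tool's x, y, z in cm; "yaw": the turn about the tool's z in rad; "claw": the closure, from 0 (fully open) to 1 (shut). In form: [{"tx": .., "ty": .., "tz": .., "yaw": .., "claw": ..}, ...]. A call has 1 to 5 rows; each row is the pose to reach, as a shift and turn from the pose commanded when the call began, along the tool's axes at that moment; what a row does not reach only later rows make up. A row lasts 1/10 s, in which the tool goes at most 50 mm and 8.59 degrees, less where a joint would pass 70% of its speed; a pose out of reach is approached as far as the arm can. A call with a gripper value outside its range is refused whole. The fingers move at their own pace and stop on an object; the grip force is fixed at half the most. Time passes only in rows, so rows that repeat a pose let the fingers close. It gives the time, the measured TCP pose, the force, the opening and the grip force at its end, in the units of the state.
- observe(): the state, without advancing time (a new reading comes with each control period).
- camera(name): name is "scene" or "top" or "wrist"; returns (picture, depth): 480x640x3 uint8, red, green, blue; 480x640 float32, mm along the optical axis (not along the pixel's ray), 0 where there is no reading.
- get_calibration(name): a dict with "fx", "fy", "cx", "cy" (pixels), "position" and "attitude" of the camera in the world. Camera axes: x right, y down, z forward; pixel columns grow to the right and rows downward; lengths in mm; the calibration is good to about 2 mm. The wrist camera is an equidistant fisheye: a pixel r from the principal point sees the ray r / f radians off the axis. A picture is of the moment at which its call begins: read the wrist's pose just before it. get_calibration takes no time and is no camera call; for the wrist camera it gives the pose at the moment of the call.
- close_job(): hands the job in; it is judged then, once.
The state is a dict: "time_s": time; "joint_pos": joint angles; "qvel": joint speeds; "tau": joint torques, N m; "ee_pos": TCP position; "orientation": TCP orientation; "ft_force": force on the tool from outside, world axes, zero at the start; "ft_torque": the same for the moment, N m; "gripper_width": finger opening in mm; "finger_force": force on a finger pad.
Only numpy, scipy, OpenCV 4.12 (cv2) and the standard library are available. Lean on these libraries where they do the work, as an engineer would, in place of code of your own. Each camera call takes 0.05 s, during which the arm holds its last target. There are 200 camera calls.

## Task

Set up the nut runner by pressing the keys on its grey key box one at a time, fully down, in the order blue, yellow, green, letting each come up again. Then reach down into the narrow gap behind the blue bracket's front plate, grasp the brass T-shaped bolt head between the fingers so that it stands upright and cannot turn, and finish while still holding it there. Do not strike the bracket hard, and leave the pliers, screwdriver and wood block where they lie.

Things in the scene. Friction and masses are not known exactly. Their poses are not given: they have to be found in the camera images.
- bracket: Fixed blue channel bracket. Origin on the bench top below the back face of its front plate, midway across; x points away from the robot along the bolt, y left, z up; yaw within 0.3 rad. Front plate x = -8 to 0 mm, rear plate x = 56 to 64 mm, both 110 wide, top edge 112 mm above the bench. The gap between them is 56 mm wide, open above and at both sides, its floor 18 mm above the bench.
- stand: Fixed stand of bracket and nut runner; same origin and axes as the bracket. Dark base plate 230 x 120 x 12 mm, from x = -163 to 67 mm. The grey nut runner, a lying cylinder 50 mm across, axis 80 mm above the bench, is in front of the front plate: x = -144 to -8 mm.
- bolt_head (a point): Brass T-shaped bolt head hidden in the gap: a bar 14 mm thick along its x (the bolt's axis, = bracket's x), 10 mm across its y, 36 mm long along its z (up when upright). Origin at its centre, at x = 28, y = 0, z = 80 mm of the bracket. Take it from above with the fingers closing along the bracket's y, pads level with its centre: upright fingers closing on it turn it upright.
- bolt (a joint): Turn of the bolt head about the bolt's axis, rad: 0 = upright; positive = upper end leans to the bracket's -y (right, seen from the robot). The nut runner drags it like a spring with a little friction (0.18 N m/rad, resting at about 0.25 to 0.4), so it leans 15 to 23 degrees at the start and swings back there when let go.
- key_box: Fixed grey key box, 80 x 190 x 40 mm, with a black top plate carrying the three keys in a row along its y, 56 mm apart, in any order of colours. Origin at the centre of its underside; z up.
- key_blue_top (a point): Centre of the top face of the blue round spring key (28 mm across) when up; it moves with the key. The key is pressed straight down.
- key_yellow_top (a point): The same for the yellow key.
- key_green_top (a point): The same for the green key.
- key_blue (a joint): Travel of the blue key, m: 0 = up, 0.006 = fully down (about 5 N). It springs back when let go.
- key_yellow (a joint): The same for the yellow key.
- key_green (a joint): The same for the green key.
- pliers: Loose pliers with red grips lying on the bench, 56 x 171 x 12 mm; origin at the centre of the underside. A bystander.
- screwdriver_blue: Loose screwdriver with blue handle lying on the bench, 25 x 175 x 27 mm; origin near the middle of its underside. A bystander.
- block_pine: Loose offcut of light wood, 26 x 44 x 22 mm; origin at the centre of its underside. A bystander.

How it is judged:
By the outcome, as a careful person would: the job done as asked, in the order asked, and still so for the second after the job is handed in, while the arm keeps its last pose, push and grip.
It also fails if it takes over 54 s, if anything falls off the work surface, if the arm or the gripper's body presses on something with over 40 N, if the wrist force passes 120 N, or if a joint passes its speed limit or range.

## Working session

There is one attempt and no reset: what is moved stays moved. The work goes in short steps, Python scripts to look and compute and a shell command to move; the robot and the scene stay as the last step left them, time stands still between calls to the robot, and variables do not carry over. Pictures are saved under pics/ and viewed, at most 10 in all, crops included, and the job is handed in when it is done.

```bash
mkdir -p pics
cat > h.py <<'E'
from plant import *
import numpy as np, cv2
from scipy.spatial.transform import Rotation as R
def world(cal,u,v,d):
    p=np.stack([(u-cal['cx'])/cal['fx']*d,(v-cal['cy'])/cal['fy']*d,d],-1)
    a=np.array(cal['attitude'],float)
    M=R.from_quat(a).as_matrix() if a.size==4 else a.reshape(3,3)
    return p@M.T+np.array(cal['position'])
E
python3 - <<'E'
from h import *
o=observe();print(o['time_s'],o['ee_pos'],o['orientation'],o['ft_force'],o['gripper_width'])
ims=[]
for n in ['scene','top']:
    im,d=camera(n);c=get_calibration(n);print(n,c);np.savez(n,im=im,d=d)
    cv2.imwrite(f'pics/{n}0.png',im[:,:,::-1])
E
```

```text
0.0 [ 193.06261389 -540.94814247  249.3778658 ] [ 9.85348799e-01  1.70548295e-01 -9.67036381e-05 -1.00739063e-03] [-0.3800672   0.01448129 -0.42527988] 85.2951808713962
scene {'fx': 527.4416814797785, 'fy': 527.4416814797785, 'cx': 309.3049779823159, 'cy': 243.20368431592885, 'position': array([144.79181555, 566.43415566, 790.065362  ]), 'attitude': array([-0.31035451,  0.87111749, -0.35502513,  0.13708228])}
top {'fx': 534.102673821856, 'fy': 534.102673821856, 'cx': 321.33419989571155, 'cy': 249.13425343882477, 'position': array([532.06708214,   9.20664479, 977.87725874]), 'attitude': array([-0.70281765,  0.70997626, -0.03340909,  0.0294092 ])}
```

View pics/scene0.png

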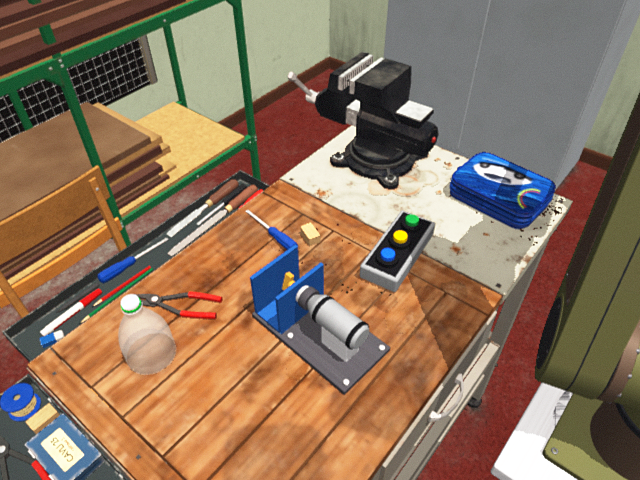

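View pics/top0.png

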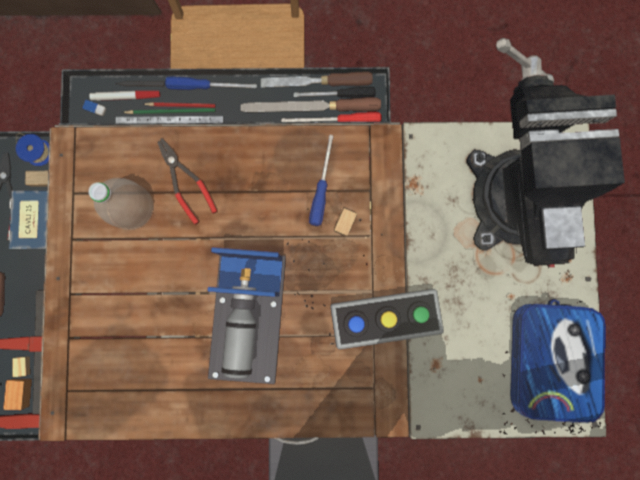

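The scene view shows the stand at the centre and the key box to its right. In the top view the keys are blue (356,324), yellow (389,319) and green (421,315). The bracket's plates are at about rows 252 and 291, with brass at (245,275).

```bash
cat > m.py <<'E'
from h import *
vv,uu=np.mgrid[:480,:640].astype(float)
for n in ['top','scene']:
    z=np.load(n+'.npz');im,d=z['im'],z['d'];c=get_calibration(n)
    P=world(c,uu,vv,d.astype(float));hsv=cv2.cvtColor(im,cv2.COLOR_RGB2HSV);H,S,V=[hsv[...,i].astype(int) for i in range(3)]
    box={'top':(325,285,445,350),'scene':(360,205,440,290)}[n]
    roi=(uu>box[0])&(uu<box[2])&(vv>box[1])&(vv<box[3])&(d>0)
    for k,(a,b) in dict(blue=(100,125),yellow=(20,32),green=(50,85)).items():
        m=roi&(H>=a)&(H<=b)&(S>150)&(V>90);p=P[m]
        h=np.percentile(p[:,2],[10,50,90]);t=p[p[:,2]>h[1]-3]
        print(n,k,m.sum(),h.round(1),((t.min(0)+t.max(0))/2).round(1),np.ptp(t,axis=0).round(1))
    box={'top':(200,235,295,300),'scene':(245,240,330,335)}[n]
    roi=(uu>box[0])&(uu<box[2])&(vv>box[1])&(vv<box[3])&(d>0)
    m=roi&(H>=100)&(H<=125)&(S>120)&(P[...,2]>107)&(P[...,2]<118)
    p=P[m].astype(np.float32);_,l,cc=cv2.kmeans(p[:,:1].copy(),2,None,(3,50,.1),5,cv2.KMEANS_PP_CENTERS)
    for i in (0,1):
        q=p[l[:,0]==i];r=cv2.minAreaRect(q[:,:2].copy());print(n,'plate',len(q),q.mean(0).round(1),np.round(r[0],1),np.round(r[1],1),round(r[2],1),q[:,2].max())
    m=roi&(H>=12)&(H<=30)&(S>120)&(P[...,2]>50);p=P[m];print('brass',m.sum(),p.mean(0).round(1),p.min(0).round(1),p.max(0).round(1))
E
python3 m.py
```

```text
top blue 176 [60.2 61.9 63.7] [485.2 -54.   62. ] [23.7 24.1  6.1]
top yellow 50 [59.3 61.9 63.2] [ 494.8 -109.5   61.8] [20.4 25.4  5.5]Traceback (most recent call last):
  File "m.py", line 10, in <module>
    h=np.percentile(p[:,2],[10,50,90]);t=p[p[:,2]>h[1]-3]
    return _quantile_unchecked(
        a, q, axis, out, overwrite_input, method, keepdims, weights)
    return _ureduce(a,
                    func=_quantile_ureduce_func,
    ...<5 lines>...
                    overwrite_input=overwrite_input,
                    method=method)
    r = func(a, **kwargs)
    result = _quantile(arr,
                       quantiles=q,
    ...<2 lines>...
                       out=out,
                       weights=wgt)
    slices_having_nans = np.isnan(arr[-1, ...])
                                  ~~~^^^^^^^^^
IndexError: index -1 is out of bounds for axis 0 with size 0
```

```bash
sed -i 's/(20,32)/(18,40)/; s/(50,85)/(50,98)/; s/(S>150)&(V>90)/(S>125)\&(V>75)/' m.py; sed -i 's/h=np.percentile/if len(p)<5: print(n,k,len(p)); continue\n        h=np.percentile/' m.py
python3 - <<'E'
from h import *
z=np.load('top.npz');h=cv2.cvtColor(z['im'],cv2.COLOR_RGB2HSV)
for u,v in [(356,324),(389,319),(421,315)]: print(h[v,u],z['d'][v,u])
E
python3 m.py
```

```text
[110 159 217] 908.46313
[ 29 145 218] 909.3917
[ 65 113 173] 911.1405
top blue 203 [59.4 61.7 63.6] [484.4 -54.8  61.9] [25.3 25.8  6.3]
top yellow 215 [58.9 61.8 63.9] [ 492.2 -109.8   63.4] [25.6 25.9  9.3]
top green 0
top plate 230 [542.1 132.  112. ] [542.4 133.8] [106.3   6.3] 85.0 115.64758
top plate 259 [605.1 127.4 112. ] [605.3 128.8] [106.2   6.7] 84.7 116.65246
brass 74 [570.7 129.7  93.3] [562.7 123.2  77.8] [578.8 138.  100.4]
scene blue 192 [51.4 61.1 63.5] [482.5 -52.7  61.8] [27.2 27.3  7.3]
scene yellow 178 [51.  60.5 63.3] [ 489.8 -107.7   61. ] [27.2 29.   6.9]
scene green 132 [55.7 61.4 63.7] [ 497.  -162.9   62.5] [26.7 26.9  8.1]
scene plate 292 [538.7 138.2 111. ] [539.4 136.1] [107.5  11.4] 85.3 115.161545
scene plate 269 [602.1 131.9 111. ] [602.8 129.9] [108.8   9.5] 85.0 115.291046
brass 134 [570.7 132.4  87.3] [558.9  93.2  50. ] [598.6 141.6  99.9]
```

```bash
cat >> h.py <<'E'
def go(x,y,z,yaw=None):
    "shift in tool axes (cm) and turn from the present pose to a world TCP target"
    o=observe();r=R.from_quat(o['orientation']);s=r.inv().apply(np.array([x,y,z])-o['ee_pos'])/10
    a=r.apply([1,0,0]);cur=np.arctan2(a[1],a[0])
    print('t',round(o['time_s'],2),'pos',np.round(o['ee_pos'],1),'cur yaw',round(cur,3),'F',np.round(o['ft_force'],1),'w',round(o['gripper_width'],1),'-> shift cm',s.round(2),'tilt',r.apply([0,0,1]).round(3), '' if yaw is None else 'turn %.3f'%(cur-yaw))
E
python3 -m inch '[{"tx":4,"ty":-3.2,"yaw":0.1,"claw":1},{"tx":8,"ty":-6.5,"yaw":0.2,"claw":1},{"tx":12,"ty":-9.8,"yaw":0.3,"claw":1},{"tx":16,"ty":-13,"yaw":0.4,"claw":1},{"tx":19,"ty":-15.5,"yaw":0.427,"claw":1}]'
python3 -c "
from h import *
go(483.5,-53.7,180,-.084)"
```

```text
t 0.1 pos [ 193.1 -541.   249.5] cur yaw 0.343 F [ 0.7 -0.2  0.1] w 85.8 -> shift cm [ 43.73 -36.12   7.02] tilt [-0.001  0.002 -1.   ] turn 0.427invalid input
```

```bash
python3 -m inch '[{"tx":4,"ty":-3.2,"tz":0,"yaw":0.1,"claw":1},{"tx":8,"ty":-6.5,"tz":0,"yaw":0.2,"claw":1},{"tx":12,"ty":-9.8,"tz":0,"yaw":0.3,"claw":1},{"tx":16,"ty":-13,"tz":0,"yaw":0.4,"claw":1},{"tx":19,"ty":-15.5,"tz":0,"yaw":0.427,"claw":1}]'
python3 -c "
from h import *
go(483.5,-53.7,180,-.084)"
```

```text
time_s: 0.6
ee_pos: [320.5, -329.5, 250.0]
orientation: [0.999, -0.044, -0.0, -0.0]
ft_force: [0.7, -0.2, 0.2]
gripper_width: 11.8
finger_force: 0.0
t 0.6 pos [ 320.5 -329.5  250. ] cur yaw -0.087 F [ 0.7 -0.2  0.2] w 11.8 -> shift cm [ 13.83 -28.89   7.02] tilt [-0.     0.001 -1.   ] turn -0.003
```

```bash
python3 -m inch '[{"tx":2,"ty":-4.1,"tz":0,"yaw":0,"claw":1},{"tx":4,"ty":-8.3,"tz":0,"yaw":0,"claw":1},{"tx":6,"ty":-12.5,"tz":1,"yaw":0,"claw":1},{"tx":8,"ty":-16.7,"tz":2,"yaw":0,"claw":1},{"tx":10,"ty":-20.9,"tz":3,"yaw":0,"claw":1}]'
python3 -c "
from h import *
go(483.5,-53.7,120,-.084)"
```

```text
time_s: 1.1
ee_pos: [437.7, -130.0, 220.0]
orientation: [0.999, -0.042, 0.0, 0.0]
ft_force: [0.3, -0.9, 0.1]
gripper_width: 0.0
finger_force: 0.0
t 1.1 pos [ 437.7 -130.   220. ] cur yaw -0.084 F [ 0.3 -0.9  0.1] w 0.0 -> shift cm [ 3.92 -7.99 10.  ] tilt [ 0. -0. -1.] turn -0.000
```

```bash
python3 -m inch '[{"tx":2,"ty":-4,"tz":2,"yaw":0,"claw":1},{"tx":3.9,"ty":-8,"tz":5,"yaw":0,"claw":1},{"tx":3.9,"ty":-8,"tz":9,"yaw":0,"claw":1},{"tx":3.9,"ty":-8,"tz":12,"yaw":0,"claw":1},{"tx":3.9,"ty":-8,"tz":12.5,"yaw":0,"claw":1}]'
python3 - <<'E'
from h import *
go(483.5,-53.7,75,-.084)
im,d=camera('wrist');cv2.imwrite('pics/w1.png',im[:,:,::-1])
E
```

```text
time_s: 1.6
ee_pos: [479.9, -54.1, 91.9]
orientation: [0.999, -0.041, -0.004, -0.001]
ft_force: [-1.5, -0.6, 1.1]
gripper_width: 0.4
finger_force: 0.0
t 1.6 pos [479.9 -54.1  91.9] cur yaw -0.083 F [-1.5 -0.6  1.1] w 0.4 -> shift cm [ 0.37 -0.07  1.69] tilt [-0.008  0.002 -1.   ] turn 0.001
```

View pics/w1.png

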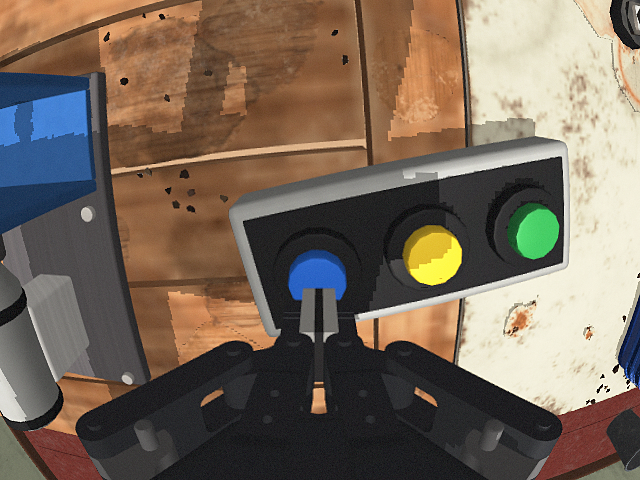

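The wrist view shows the shut fingertips (318,292) just in front of the blue key's centre (318,275), laterally aligned. I'll press now.

```bash
python3 -m inch '[{"tx":0.3,"ty":0,"tz":0.5,"yaw":0,"claw":1},{"tx":0.3,"ty":0,"tz":1,"yaw":0,"claw":1},{"tx":0.3,"ty":0,"tz":1.4,"yaw":0,"claw":1}]'
python3 -m inch '[{"tx":0,"ty":0,"tz":0.2,"yaw":0,"claw":1},{"tx":0,"ty":0,"tz":0.2,"yaw":0,"claw":1}]'
python3 -m inch '[{"tx":0,"ty":0,"tz":0.2,"yaw":0,"claw":1},{"tx":0,"ty":0,"tz":0.2,"yaw":0,"claw":1}]'
```

```text
time_s: 1.95
ee_pos: [487.1, -56.3, 82.3]
orientation: [0.999, -0.042, 0.001, 0.0]
ft_force: [-0.9, 0.2, 0.1]
gripper_width: -0.3
finger_force: 0.0
time_s: 2.15
ee_pos: [486.5, -56.2, 79.9]
orientation: [0.999, -0.042, 0.001, 0.0]
ft_force: [0.8, 0.1, 2.8]
gripper_width: -0.1
finger_force: 1.0
time_s: 2.35
ee_pos: [486.5, -56.1, 77.7]
orientation: [0.999, -0.042, 0.001, 0.0]
ft_force: [0.8, -2.8, 3.6]
gripper_width: -0.0
finger_force: 1.6
```

```bash
python3 -m inch '[{"tx":0,"ty":0,"tz":0.2,"yaw":0,"claw":1},{"tx":0,"ty":0,"tz":0.2,"yaw":0,"claw":1}]' | grep -E "pos|ft"
python3 -m inch '[{"tx":0,"ty":0,"tz":0.2,"yaw":0,"claw":1},{"tx":0,"ty":0,"tz":0.2,"yaw":0,"claw":1}]'| grep -E "pos|ft"
python3 -m inch '[{"tx":0,"ty":0,"tz":0.1,"yaw":0,"claw":1},{"tx":0,"ty":0,"tz":0.1,"yaw":0,"claw":1}]'| grep -E "pos|ft"
```

```text
ee_pos: [486.6, -56.1, 75.5]
ft_force: [0.9, -2.8, 4.7]
ee_pos: [486.6, -56.1, 74.8]
ft_force: [-1.7, -2.7, 16.3]
ee_pos: [486.6, -56.1, 74.7]
ft_force: [-3.2, -2.1, 24.8]
```

```bash
python3 -m inch '[{"tx":0,"ty":0,"tz":-1.5,"yaw":0,"claw":1},{"tx":0,"ty":0,"tz":-3,"yaw":0,"claw":1},{"tx":0,"ty":0,"tz":-3,"yaw":0,"claw":1}]' | grep -E "pos|ft"
python3 -c "
from h import *
go(492,-109,90)"
```

```text
ee_pos: [486.4, -55.4, 103.4]
ft_force: [0.3, -0.6, 1.0]
t 3.25 pos [486.4 -55.4 103.4] cur yaw -0.084 F [ 0.3 -0.6  1. ] w 0.2 -> shift cm [1.01 5.29 1.34] tilt [ 0.002  0.    -1.   ]
```

```bash
python3 -m inch '[{"tx":0.5,"ty":2.6,"tz":0,"yaw":0,"claw":1},{"tx":1,"ty":5.3,"tz":0,"yaw":0,"claw":1},{"tx":1,"ty":5.3,"tz":1,"yaw":0,"claw":1},{"tx":1,"ty":5.3,"tz":2,"yaw":0,"claw":1},{"tx":1,"ty":5.3,"tz":2,"yaw":0,"claw":1}]' | grep -E "pos|ft"
python3 -m inch '[{"tx":0,"ty":0,"tz":0.3,"yaw":0,"claw":1},{"tx":0,"ty":0,"tz":0.6,"yaw":0,"claw":1},{"tx":0,"ty":0,"tz":0.9,"yaw":0,"claw":1},{"tx":0,"ty":0,"tz":0.9,"yaw":0,"claw":1}]' | grep -E "pos|ft"
python3 -m inch '[{"tx":0,"ty":0,"tz":0.1,"yaw":0,"claw":1},{"tx":0,"ty":0,"tz":0.1,"yaw":0,"claw":1}]'| grep -E "pos|ft"
```

```text
ee_pos: [489.6, -108.4, 80.2]
ft_force: [-1.7, -0.7, 1.6]
ee_pos: [490.2, -108.4, 74.8]
ft_force: [-6.8, 1.9, 17.7]
ee_pos: [490.2, -108.3, 74.7]
ft_force: [-8.3, 2.5, 25.2]
```

Yellow is fully down (17–25 N at z 74.7). Next I'll release it and press green.

```bash
python3 -m inch '[{"tx":0,"ty":0,"tz":-1.5,"yaw":0,"claw":1},{"tx":0,"ty":0,"tz":-3,"yaw":0,"claw":1},{"tx":0,"ty":0,"tz":-3,"yaw":0,"claw":1}]' | grep -E "pos|ft"
python3 -c "
from h import *
go(499,-163.5,90)"
```

```text
ee_pos: [493.2, -109.4, 104.0]
ft_force: [0.3, -0.3, 0.3]
t 4.65 pos [ 493.2 -109.4  104. ] cur yaw -0.084 F [ 0.3 -0.3  0.3] w -0.0 -> shift cm [1.02 5.34 1.41] tilt [ 0.005 -0.001 -1.   ]
```

```bash
python3 -m inch '[{"tx":0.5,"ty":2.6,"tz":0,"yaw":0,"claw":1},{"tx":1,"ty":5.35,"tz":0,"yaw":0,"claw":1},{"tx":1,"ty":5.35,"tz":1,"yaw":0,"claw":1},{"tx":1,"ty":5.35,"tz":2,"yaw":0,"claw":1},{"tx":1,"ty":5.35,"tz":2,"yaw":0,"claw":1}]' | grep -E "pos|ft"
python3 -m inch '[{"tx":0,"ty":0,"tz":0.3,"yaw":0,"claw":1},{"tx":0,"ty":0,"tz":0.6,"yaw":0,"claw":1},{"tx":0,"ty":0,"tz":0.9,"yaw":0,"claw":1},{"tx":0,"ty":0,"tz":0.9,"yaw":0,"claw":1}]' | grep -E "pos|ft"
python3 -m inch '[{"tx":0,"ty":0,"tz":0.1,"yaw":0,"claw":1},{"tx":0,"ty":0,"tz":0.1,"yaw":0,"claw":1}]'| grep -E "pos|ft"
```

```text
ee_pos: [495.5, -162.4, 80.3]
ft_force: [-0.9, -1.3, 1.0]
ee_pos: [495.8, -162.5, 74.8]
ft_force: [-6.0, 1.6, 16.7]
ee_pos: [495.9, -162.5, 74.7]
ft_force: [-6.7, 2.8, 24.3]
```

```bash
python3 -m inch '[{"tx":0,"ty":0,"tz":-1.5,"yaw":0,"claw":1},{"tx":0,"ty":0,"tz":-4,"yaw":0,"claw":1},{"tx":0,"ty":0,"tz":-8,"yaw":0,"claw":1},{"tx":0,"ty":0,"tz":-12,"yaw":0,"claw":1},{"tx":0,"ty":0,"tz":-14.5,"yaw":0,"claw":1}]' | grep -E "pos|ft"
python3 -c "
from h import *
go(572.5,132.2,215,-.084)"
```

```text
ee_pos: [498.2, -163.4, 220.3]
ft_force: [0.9, -0.2, 0.1]
t 6.25 pos [ 498.2 -163.4  220.3] cur yaw -0.084 F [ 0.9 -0.2  0.1] w -0.4 -> shift cm [  4.93 -30.08   0.52] tilt [ 0.004 -0.001 -1.   ] turn 0.000
```

```bash
python3 -m inch '[{"tx":0.6,"ty":-4,"tz":0,"yaw":0,"claw":0.8},{"tx":1.3,"ty":-8.5,"tz":0,"yaw":0,"claw":0.4},{"tx":2,"ty":-13,"tz":0,"yaw":0,"claw":0.2},{"tx":2.7,"ty":-17.5,"tz":0,"yaw":0,"claw":0.2},{"tx":3.4,"ty":-21.5,"tz":0,"yaw":0,"claw":0.2}]' | grep -E "pos|ft"
python3 -m inch '[{"tx":0.7,"ty":-4,"tz":0,"yaw":0,"claw":0.2},{"tx":1.3,"ty":-8,"tz":0.3,"yaw":0,"claw":0.2},{"tx":1.5,"ty":-8.6,"tz":0.3,"yaw":0,"claw":0.2},{"tx":1.5,"ty":-8.6,"tz":0.3,"yaw":0,"claw":0.2}]' | grep -E "pos|ft"
python3 - <<'E'
from h import *
go(572.5,132.2,150,-.084)
im,d=camera('wrist');cv2.imwrite('pics/w2.png',im[:,:,::-1])
E
```

```text
ee_pos: [549.0, 50.5, 217.3]
ft_force: [-0.5, 0.0, -0.3]
ee_pos: [571.1, 134.0, 213.8]
ft_force: [0.1, -0.3, -0.3]
t 7.15 pos [571.1 134.  213.8] cur yaw -0.081 F [ 0.1 -0.3 -0.3] w 68.4 -> shift cm [0.16 0.17 6.38] tilt [-0. -0. -1.] turn 0.003
```

View pics/w2.png

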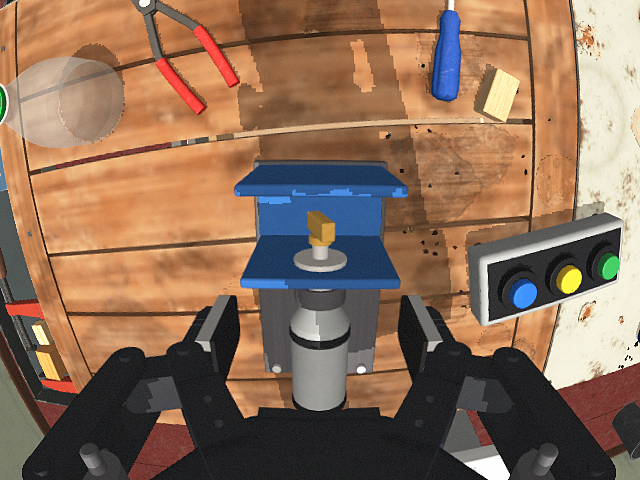

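The wrist view shows the brass head (320,228) between the bracket plates (rows 182 and 262), centred between the open fingers. I'll check the positions with this view's depth.

Run:
```python
from h import *
c=get_calibration('wrist');im,d=camera('wrist');d=d.astype(float)
v,u=np.mgrid[:480,:640].astype(float);x=(u-c['cx'])/c['fx'];y=(v-c['cy'])/c['fy'];th=np.hypot(x,y)+1e-9
k=np.tan(np.minimum(th,1.5))/th
P=np.stack([x*k*d,y*k*d,d],-1)@R.from_quat(c['attitude']).as_matrix().T+c['position']
h=cv2.cvtColor(im,cv2.COLOR_RGB2HSV).astype(int)
roi=(u>225)&(u<415)&(v>150)&(v<300)&(d>0)
bl=roi&(h[...,0]>100)&(h[...,0]<125)&(h[...,1]>120)&(abs(P[...,2]-112)<4)
for s in (v<215,v>=215):
    q=P[bl&s].astype(np.float32);r=cv2.minAreaRect(q[:,:2].copy());print(len(q),np.round(r,1) if 0 else r,q[:,2].mean())
b=roi&(h[...,0]>12)&(h[...,0]<30)&(h[...,1]>120)&(P[...,2]>60);q=P[b];print(b.sum(),q.mean(0),q.min(0),q.max(0))
```

```text
2120 ((606.5904541015625, 130.41754150390625), (108.32331085205078, 8.093144416809082), 85.02204132080078) 110.33988
1668 ((543.28369140625, 136.3319549560547), (108.76060485839844, 8.639206886291504), 84.7927474975586) 110.097275
777 [574.26885163 133.59066475  87.49433653] [561.57358492  98.64394403  62.97507247] [614.72486491 184.25827541 205.44096747]
```

```bash
python3 -m inch '[{"tx":0.3,"ty":0,"tz":2,"yaw":0.005,"claw":0.2},{"tx":0.3,"ty":0.1,"tz":4,"yaw":0.005,"claw":0.2},{"tx":0.3,"ty":0.1,"tz":6,"yaw":0.005,"claw":0.2},{"tx":0.3,"ty":0.1,"tz":7,"yaw":0.005,"claw":0.2},{"tx":0.3,"ty":0.1,"tz":7,"yaw":0.005,"claw":0.2}]' | grep -E "pos|ft"
python3 -c "
from h import *
go(574.5,133,80,-.088)"
```

```text
ee_pos: [572.6, 129.6, 142.9]
ft_force: [0.0, 0.0, -0.2]
t 7.75 pos [572.6 129.6 142.9] cur yaw -0.091 F [ 0.   0.  -0.2] w 68.2 -> shift cm [ 0.18 -0.36  6.29] tilt [-0.003 -0.001 -1.   ] turn -0.003
```

```bash
python3 -m inch '[{"tx":0.2,"ty":-0.3,"tz":1.5,"yaw":0,"claw":0.2},{"tx":0.2,"ty":-0.3,"tz":3,"yaw":0,"claw":0.2},{"tx":0.2,"ty":-0.3,"tz":4.5,"yaw":0,"claw":0.2},{"tx":0.2,"ty":-0.3,"tz":5.5,"yaw":0,"claw":0.2},{"tx":0.2,"ty":-0.3,"tz":6.2,"yaw":0,"claw":0.2}]' | grep -E "pos|ft"
python3 -m inch '[{"tx":0,"ty":0,"tz":0,"yaw":0,"claw":0.2},{"tx":0,"ty":0,"tz":0,"yaw":0,"claw":0.2}]' | grep -E "pos|ft"
python3 -c "
from h import *
go(574.5,133,80,-.088)"
```

```text
ee_pos: [576.5, 133.6, 82.4]
ft_force: [-0.1, -0.3, 0.2]
ee_pos: [576.6, 133.8, 82.8]
ft_force: [0.5, -1.2, -0.5]
t 8.45 pos [576.6 133.8  82.8] cur yaw -0.089 F [ 0.5 -1.2 -0.5] w 68.4 -> shift cm [-0.2   0.1   0.28] tilt [ 0.001  0.    -1.   ] turn -0.001
```

```bash
python3 -m inch '[{"tx":-0.2,"ty":0.1,"tz":0.25,"yaw":0,"claw":0.4},{"tx":-0.2,"ty":0.1,"tz":0.25,"yaw":0,"claw":0.6},{"tx":-0.2,"ty":0.1,"tz":0.25,"yaw":0,"claw":0.7},{"tx":-0.2,"ty":0.1,"tz":0.25,"yaw":0,"claw":0.75},{"tx":-0.2,"ty":0.1,"tz":0.25,"yaw":0,"claw":0.75}]'
python3 -m inch '[{"tx":0,"ty":0,"tz":0,"yaw":0,"claw":0.8},{"tx":0,"ty":0,"tz":0,"yaw":0,"claw":0.84},{"tx":0,"ty":0,"tz":0,"yaw":0,"claw":0.86},{"tx":0,"ty":0,"tz":0,"yaw":0,"claw":0.86}]'
```

```text
time_s: 8.95
ee_pos: [574.2, 133.0, 80.0]
orientation: [0.999, -0.045, 0.0, 0.0]
ft_force: [0.4, -0.4, 1.2]
gripper_width: 21.4
finger_force: 0.3
time_s: 9.35
ee_pos: [574.2, 132.7, 80.0]
orientation: [0.999, -0.045, 0.0, 0.0]
ft_force: [0.1, -3.7, 4.1]
gripper_width: 11.9
finger_force: 2.4
```

```bash
python3 -m inch '[{"tx":0,"ty":0,"tz":0,"yaw":0,"claw":0.9},{"tx":0,"ty":0,"tz":0,"yaw":0,"claw":1},{"tx":0,"ty":0,"tz":0,"yaw":0,"claw":1},{"tx":0,"ty":0,"tz":0,"yaw":0,"claw":1},{"tx":0,"ty":0,"tz":0,"yaw":0,"claw":1}]'
```

```text
time_s: 9.85
ee_pos: [574.2, 132.6, 80.1]
orientation: [0.999, -0.044, 0.0, 0.0]
ft_force: [-0.4, -5.1, 4.6]
gripper_width: 9.3
finger_force: 58.4
```

Run:
```python
from h import *
im,d=camera('wrist');s,_=camera('scene')
a=cv2.resize(im[130:370,200:440],(400,400),interpolation=2);b=cv2.resize(s[200:380,230:410],(400,400),interpolation=2)
cv2.imwrite('pics/g.png',np.hstack([a,b])[:,:,::-1])
go(574.2,132.6,80)
```

```text
t 9.95 pos [574.2 132.6  80.1] cur yaw -0.089 F [-1.  -5.2  3.2] w 9.2 -> shift cm [-0.    0.    0.01] tilt [ 0.    -0.001 -1.   ]
```

View pics/g.png

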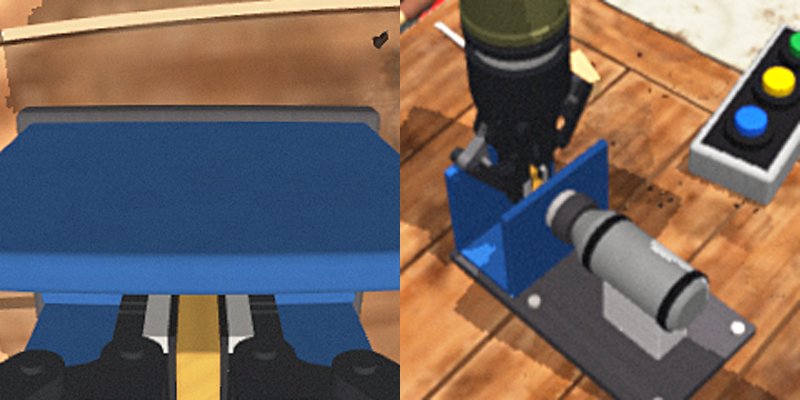

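The wrist crop shows the brass bar upright between both pads (crop columns 177–220). The scene crop shows the fingers in the gap clear of both plates and the keys up. The opening is 9.2 mm with a 58 N grip, so I'm handing in.

```bash
python3 -c "
from plant import *
print(close_job())"
```

```text
the job is handed in; nothing more can be done
None
```

I pressed blue, yellow and green fully down in that order, and handed the job in at about 10 s with the brass bolt head held upright in the gap (9.2 mm opening, about 58 N grip); no verdict came back.

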